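# Set the height stop of a carton-sealing jig

## Task

Set up the sealing jig for this batch of cartons: push the teal sample carton along its channel until it is fully home against the end stop, lower the stop rod until its foot just rests on the top of the carton without crushing it, then swing the red lever fully closed to lock the rod. Leave the carton home with the foot still resting on it, and do not disturb the two other cartons that wait their turn.

Things in the scene. Friction and masses are not known exactly. Their poses are not given: they have to be found in the camera images.
- jig: Green carton-sealing jig, fixed, 180 x 240 mm. Its levelling feet set its origin 0 to 8 mm above the worktop. In its frame: channel 37 mm wide along y, floor at z = 20 mm, rails up to 32 mm, open at -y; column at x = 85 mm, 171 mm high, with an arm (z 125 to 161 mm) that guides the stop rod. Origin: on the rod's axis; x from the robot's side to the column, y to the end stop, z up.
- end_stop (a point): Middle of the face of the block that shuts the channel, 30 mm along the jig's y from the rod's axis, at z = 35 mm; the block reaches up to 50 mm. When the carton is home, its end touches this face and its centre is at y = -30 mm in the jig's frame, under the rod.
- carton: Teal printed carton, 35 mm thick (x), 120 mm long (y), 50 mm high, 0.1 to 0.2 kg, standing in the channel with its axes along the jig's, 40 to 70 mm short of home. Origin: centre of its underside. Push its free -y end with the fingertips above the rails; 1 to 2 N slide it. More than 30 N from the fingers or 18 N from the foot crushes it.
- stop_rod: Upright steel rod, 12 mm thick, rubber-padded foot 24 mm across below, black knob above. Origin: centre of the foot's underside, at most at z = 118 mm in the jig's frame; slides 60 mm straight down; starts 23 to 48 mm above the carton. Unlocked, friction holds it: about 3 N on the knob moves it down, 5 N up; more means the foot bears on something. Its pad is stiff: half a mm too far is over 20 N.
- stop_knob (a point): Centre of the top face of the rod's round black knob, 130 mm above the foot's underside; the knob is 29 mm across and 22 mm high.
- lock_lever (a joint): Angle of the red cam lever that locks the rod, about an upright pivot. 0 = open, pointing along the jig's -x (to the robot); grows clockwise seen from above; 1.571 = fully closed on its own stop, pointing along the jig's +y. Starts at 0 to 0.3. It takes 2 to 12 N at the grip, most once the cam bites past 0.6, and stays where left.
- lever_pivot (a point): Axis of the lever's upright pivot at the lever's mid-height: x = 0, y = +18.5 mm z = 143 mm in the jig's frame.
- lever_tip (a point): Point in the red lever grip 85 mm from the pivot, at mid-height; the grip is 10 mm wide, 13 mm high and reaches from 50 to 98 mm from the pivot, free above and below.
- next_carton_a: Teal carton like the sample, standing on the worktop, waiting its turn (35 x 120 x 50 mm, origin at the centre of its underside). Leave it alone.
- next_carton_b: Another waiting teal carton, the same. Leave it alone.
Things that resemble listed ones, but are neither listed nor needed, are in the scene too. Leave any black or orange look-alike of the carton alone.

How it is judged:
By the outcome, as a careful person would: the job done as asked, in the order asked, and still so for the second after the job is handed in, with the robot touching nothing.
It also fails if it takes over 64 s, if anything falls off the work surface, if the arm or the gripper's body presses on something with over 40 N, if the wrist force passes 120 N, or if a joint passes its speed limit or range.

## Robot

A 7-joint arm with a two-finger parallel gripper is mounted at the origin on the work surface; the furniture and walls round the work are solid. World frame = base frame: x ahead of the robot, y to its left, z up, the work surface at z = 0. Lengths are in m, angles in rad, forces in N, time in s.
With the tool pointing down it reaches from about 0.35 to 0.9 m from the base axis. Payload 8.1 kg.
Tool frame: the origin (TCP) lies on the centre line of the jaws, within the pads' length; the fingertips stand 25 mm ahead of it and the grasp point (between the pads) lies 6 mm ahead of it; z points along the fingers, y is the line along which they close (so a half turn about z gives the same grasp; the last joint's range is limited). The gripper opens to 92 mm and grips with 3 to 60 N. Pads are 19 mm wide; open, the fingers measure 130 mm over their backs; the gripper's body (75 mm by 190 mm) begins 47 mm behind the grasp point.
Start: joints at [1.032, 0.434, 0.025, 1.573, -0.012, 1.134, -0.075], TCP at [0.264, -0.567, 0.252] pointing down, gripper open.
Joint ranges: [-2.62, 2.62], [-0.44, 2.09], [-1.27, 1.32], [0.08, 2.57], [-1.32, 4.46], [0.12, 2], [-2.74, 2.74]. Speed limits (rad/s): [2.22, 2.22, 3.01, 3.01, 3.14, 3.14, 3.14].

## Interface

Orientations are given as a unit quaternion [x, y, z, w].
In Python, from station import get_state, optics, workorder, nets gives the robot as it stands.
- The arm moves only by the shell command python3 -m crank 'ROWS' [FORCE]. ROWS is JSON, a list of rows, each an object with "travel": the shift along the world's x, y, z normalised to -1 to 1, where 1 is 20 cm, a list of three; "turn": the turn, a rotation vector about the world's x, y, z normalised to -1 to 1, where 1 is 0.08 rad, a list of three; "fingers": the closure, from 0 (fully open) to 1 (shut). In form: [{"travel": [dx, dy, dz], "turn": [ax, ay, az], "fingers": fingers}, ...]. A call has 1 to 10 rows; each row shifts and turns the commanded pose from where the row before left it; what a row does not reach is not made up. A row lasts 1/12 s, in which the tool goes at most 41.7 mm and 7.16 degrees, less where a joint would pass 70% of its speed; a pose out of reach is approached as far as the arm can. A call with a number of a shift or a turn outside -1 to 1 is refused whole. A call with a gripper value outside its range is refused whole. The fingers move at their own pace and stop on an object; FORCE is the grip in N (left out, the last holds). Time passes only in rows, so rows that do not move let the fingers close. It gives the time, the measured TCP pose, the force, the opening and the grip force at its end, in the units of the state.
- get_state(): the state, without advancing time (a new reading comes with each control period).
- optics.read_camera(name): name is "side" or "top" or "wrist"; returns (picture, depth): 480x640x3 uint8, red, green, blue; 480x640 float32, m along the optical axis (not along the pixel's ray), 0 where there is no reading.
- optics.calibration(name): a dict with "intrinsics" (3x3 intrinsics, pixels), "camera_from_world" (4x4, takes a point from world to camera coordinates); the wrist camera has in their place "hand_eye" (4x4, takes a point from camera to tool coordinates, whose origin is the TCP and whose axes are the flange's). Camera axes: x right, y down, z forward; pixel columns grow to the right and rows downward; lengths in m; the calibration is good to about 2 mm. A picture is of the moment at which its call begins: read the wrist's pose just before it. calibration takes no time and is no camera call.
- workorder.job_done(): hands the job in; it is judged then, once.
Trained networks look in the newest picture that a camera, given by its name, has taken for a name from the list of things; names that differ only in an ending like _2 or _b are one class to them, and where a whole thing is asked for, a point or a joint stands for the part that bears it (a point fixed in the world has none). Each returns a list of dicts, best first, with "conf" (0 to 1); they miss things now and then, are a little off and sometimes report something else, mostly with a low value. They report only what shows in the picture. A call takes as long as a camera call. They do not tell look-alikes from the thing itself.
- nets.trace(query, camera): "region" (480x640 bool, what is visible of it) and "box" ([centre column, centre row, width, height] in pixels, round what is visible of it).
The state is a dict: "time_s": time; "q": joint angles; "qd": joint speeds; "joint_torque": joint torques, N m; "eef_pos": TCP position; "tcp_rot": TCP orientation; "force": force on the tool from outside, world axes, zero at the start; "ft_torque": the same for the moment, N m; "grip_width": opening from 0.0 (shut) to 1.0 (fully open); "gripper_force": force on a finger pad.
Only numpy, scipy, OpenCV 4.12 (cv2) and the standard library are available. Lean on these libraries where they do the work, as an engineer would, in place of code of your own. Each camera call takes 0.05 s, during which the arm holds its last target. There are 200 camera calls.

## Working session

There is one attempt and no reset: what is moved stays moved. The work goes in short steps, Python scripts to look and compute and a shell command to move; the robot and the scene stay as the last step left them, time stands still between calls to the robot, and variables do not carry over. Pictures are saved under pics/ and viewed, at most 10 in all, crops included, and the job is handed in when it is done.

```bash
ls; mkdir -p pics
cat > h.py <<'E'
import numpy as np, cv2
from station import get_state, optics, workorder, nets
from scipy.spatial.transform import Rotation as R
def cam(name):
    s=get_state(); p,d=optics.read_camera(name); c=optics.calibration(name); K=np.array(c['intrinsics'])
    if 'hand_eye' in c:
        T=np.eye(4);T[:3,:3]=R.from_quat(s['tcp_rot']).as_matrix();T[:3,3]=s['eef_pos'];T=T@np.array(c['hand_eye'])
    else: T=np.linalg.inv(np.array(c['camera_from_world']))
    return p,d,K,T
def cloud(d,K,T):
    v,u=np.mgrid[:480,:640]; P=np.stack([(u-K[0,2])/K[0,0]*d,(v-K[1,2])/K[1,1]*d,d],-1)
    W=P@T[:3,:3].T+T[:3,3]; W[d<=0]=np.nan; return W
def save(p,f): cv2.imwrite('pics/'+f,p[...,::-1])
E
python3 - <<'E'
from h import *
s=get_state();print(s['eef_pos'],s['tcp_rot'],s['force'],s['grip_width'],s['time_s'])
for n in('top','side'):
    p,d,K,T=cam(n);W=cloud(d,K,T);save(p,n+'0.png');print(n,T[:3,3].round(3))
    np.savez('/tmp/'+n,p=p,W=W)
    for q in('carton','stop_rod','stop_knob','lock_lever','jig'):
        for r in nets.trace(q,n)[:5]:
            w=W[r['region']];print(q,round(r['conf'],2),np.round(r['box']),np.nanmedian(w,0).round(3),np.nanpercentile(w,2,axis=0).round(3),np.nanpercentile(w,98,axis=0).round(3))
E
```

```text
pics
[ 0.26357738 -0.56616003  0.25092852] [ 9.76365677e-01  2.16123570e-01 -2.38621499e-04 -7.80599365e-04] [ 0.39342222 -0.02892936  0.2786115 ] 1.0044521597254512 0.0
top [0.262 0.076 1.268]
carton 0.82 [418. 315.  27.  58.] [ 0.357 -0.14   0.05 ] [ 0.302 -0.17   0.009] [ 0.413 -0.111  0.055]
carton 0.81 [344. 308.  55.  39.] [0.358 0.02  0.051] [ 0.325 -0.032  0.011] [0.392 0.074 0.055]
carton 0.56 [364. 229.  56.  34.] [ 0.53  -0.018  0.077] [ 0.507 -0.073  0.043] [0.558 0.039 0.083]
stop_rod 0.49 [333. 199.  16.  24.] [0.552 0.062 0.242] [0.539 0.047 0.026] [0.621 0.077 0.247]
stop_knob 0.76 [333. 200.  18.  16.] [0.551 0.062 0.242] [0.539 0.05  0.18 ] [0.566 0.076 0.247]
lock_lever 0.6 [315. 227.  12.  36.] [0.507 0.099 0.156] [0.467 0.083 0.019] [0.553 0.115 0.161]
side [0.203 0.805 0.812]
carton 0.87 [305. 239.  44.  41.] [ 0.532 -0.009  0.073] [ 0.507 -0.071  0.03 ] [0.565 0.043 0.081]
carton 0.76 [367. 275.  49.  42.] [0.36  0.031 0.044] [ 0.322 -0.06  -0.   ] [0.402 0.079 0.053]
carton 0.7 [384. 235.  44.  24.] [ 0.358 -0.132  0.04 ] [ 0.304 -0.168  0.004] [ 0.415 -0.108  0.053]
stop_rod 0.74 [283. 217.  12.  52.] [0.554 0.065 0.229] [ 0.542 -0.207  0.   ] [0.693 0.076 0.245]
stop_rod 0.73 [295. 240.  34.  20.] [0.513 0.097 0.154] [0.469 0.008 0.077] [0.56  0.114 0.159]
stop_knob 0.59 [287. 214.  19.  54.] [0.553 0.066 0.231] [0.541 0.05  0.114] [0.568 0.076 0.245]
lock_lever 0.71 [295. 241.  36.  27.] [0.516 0.096 0.154] [0.469 0.006 0.064] [0.558 0.114 0.159]
jig 0.61 [288. 245. 111. 105.] [0.577 0.066 0.03 ] [ 0.474 -0.093  0.017] [0.671 0.13  0.232]
```

Run:
```python
from h import *
for n,b in(('top',(150,360,250,470)),('side',(150,330,200,440))):
    p=np.load('/tmp/'+n+'.npz')['p'];c=p[b[0]:b[1],b[2]:b[3]]
    save(cv2.resize(c,(0,0),fx=2.6 if n=='top' else 3,fy=2.6 if n=='top' else 3,interpolation=2),n+'1.png')
```

```text
(no output)
```

View pics/top1.png

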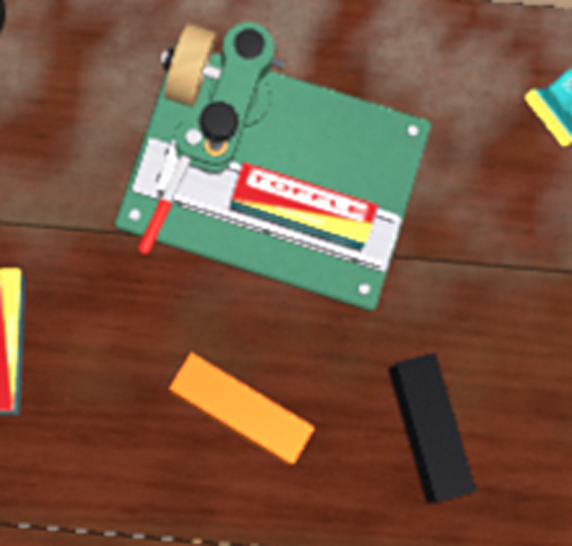

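View pics/side1.png

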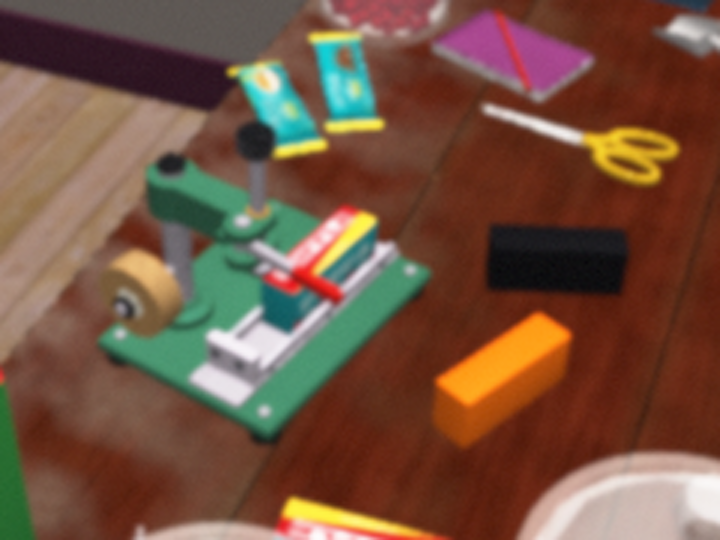

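View pics/top0.png

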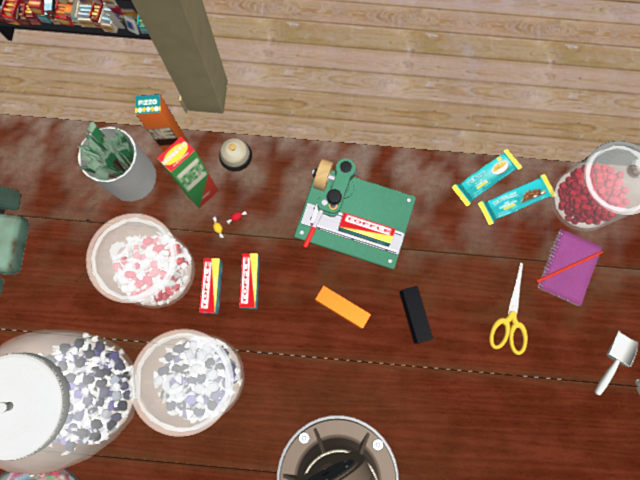

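The sample is the teal carton in the jig at top pixel (368,229). Other candidates: waiting cartons at (210,286) and (249,280), the orange block at (343,307) and the black block at (416,315). The lever points roughly at the robot, tip at (306,245), and the knob is at (333,200).

Run:
```python
from h import *
for n in('top','side'):
    z=np.load('/tmp/'+n+'.npz');p,W=z['p'],z['W'];h=cv2.cvtColor(p,cv2.COLOR_RGB2HSV)
    box=(abs(W[...,0]-.55)<.2)&(abs(W[...,1]-.03)<.2)
    g=box&(abs(h[...,0]-75.)<15)&(h[...,1]>80)&(W[...,2]<.035)&(W[...,2]>.008)
    P=W[g];r=cv2.minAreaRect(P[:,:2].astype(np.float32));print(n,'plate',g.sum(),r,np.median(P[:,2]))
    k=box&(h[...,2]<70)&(W[...,2]>.23)&(abs(W[...,1]-.06)<.03);P=W[k];print('knob',k.sum(),np.nanmean(P,0),np.median(P[:,2]),P.min(0),P.max(0), cv2.minEnclosingCircle(P[:,:2].astype(np.float32)))
    t=box&(W[...,2]>.062)&(W[...,2]<.09)&(W[...,1]<.04);P=W[t];r=cv2.minAreaRect(P[:,:2].astype(np.float32));print('carton',t.sum(),r,np.median(P[:,2]))
    l=box&((h[...,0]<8)|(h[...,0]>172))&(h[...,1]>120)&(W[...,2]>.13)&(W[...,2]<.175);P=W[l];print('lever',l.sum(),cv2.minAreaRect(P[:,:2].astype(np.float32)),np.median(P[:,2]))
    b=(abs(W[...,0]-.45)<.1)&(abs(W[...,1]-.25)<.06);print('table',np.nanmedian(W[b],0))
```

```text
top plate 4110 ((0.5379116535186768, 0.0429299920797348), (0.2961510419845581, 0.26238176226615906), 77.09742736816406) 0.02405172640323916
knob 171 [0.55184157 0.06158305 0.24243598] 0.24274531795731846 [0.53881946 0.04881256 0.23000886] [0.56737326 0.07432036 0.24750542] ((0.5528771877288818, 0.061486370861530304), 0.014599170535802841)
carton 917 ((0.5345615148544312, -0.017789579927921295), (0.11959387362003326, 0.036396365612745285), 76.8428726196289) 0.07792562378676249
lever 107 ((0.4873828589916229, 0.10404317080974579), (0.009944598190486431, 0.045956797897815704), 70.89859008789062) 0.15636640388160616
table [0.44212962 0.24943224 0.00201627]
side plate 1997 ((0.5705536603927612, 0.00840894877910614), (0.2396758645772934, 0.1762930005788803), 77.00725555419922) 0.023947993137228396
knob 113 [0.55202987 0.06818722 0.23961138] 0.24153618438335522 [0.54047999 0.05149419 0.23007898] [0.56557165 0.07707585 0.24569267] ((0.5541627407073975, 0.06461832672357559), 0.013783402740955353)
carton 497 ((0.5498462319374084, -0.002541951835155487), (0.16110634803771973, 0.07861820608377457), 51.72953414916992) 0.07738794938994531
lever 97 ((0.48928889632225037, 0.10526591539382935), (0.010259268805384636, 0.04537156969308853), 68.51773834228516) 0.1552657266189751
table [0.39757198 0.23595424 0.04665037]
```

```bash
R='{"travel":[0.062,0.114,0],"turn":[0,0,0.567],"fingers":1}'; python3 -m crank '[{"travel":[0.062,0.114,0],"turn":[0,0,0.567],"fingers":1},{"travel":[0.062,0.114,0],"turn":[0,0,0.567],"fingers":1},{"travel":[0.062,0.114,0],"turn":[0,0,0.567],"fingers":1},{"travel":[0.062,0.114,0],"turn":[0,0,0.567],"fingers":1},{"travel":[0.062,0.114,0],"turn":[0,0,0.567],"fingers":1},{"travel":[0.062,0.114,0],"turn":[0,0,0.567],"fingers":1},{"travel":[0.062,0.114,0],"turn":[0,0,0.567],"fingers":1},{"travel":[0.062,0.114,0],"turn":[0,0,0.567],"fingers":1},{"travel":[0.062,0.114,0],"turn":[0,0,0.567],"fingers":1},{"travel":[0.062,0.114,0],"turn":[0,0,0.567],"fingers":1}]' 20
python3 -m crank '[{"travel":[0.062,0.114,0],"turn":[0,0,0.567],"fingers":1},{"travel":[0.062,0.114,0],"turn":[0,0,0.567],"fingers":1},{"travel":[0.062,0.114,0],"turn":[0,0,0.567],"fingers":1},{"travel":[0.062,0.114,0],"turn":[0,0,0.567],"fingers":1},{"travel":[0.062,0.114,0],"turn":[0,0,0.567],"fingers":1},{"travel":[0.062,0.114,0],"turn":[0,0,0.567],"fingers":1},{"travel":[0.062,0.114,0],"turn":[0,0,0.567],"fingers":1},{"travel":[0.062,0.114,0],"turn":[0,0,0.567],"fingers":1},{"travel":[0.062,0.114,0],"turn":[0,0,0.567],"fingers":1},{"travel":[0,0,0],"turn":[0,0,0],"fingers":1}]'
python3 - <<'E'
from h import *
s=get_state();M=R.from_quat(s['tcp_rot']).as_matrix();print(s['eef_pos'],M.round(3),s['q'],s['time_s'])
p,d,K,T=cam('wrist');W=cloud(d,K,T);save(p,'w0.png');np.savez('/tmp/w',p=p,W=W)
t=(W[...,2]>.062)&(W[...,2]<.09);P=W[t];print(t.sum(),cv2.minAreaRect(P[:,:2].astype(np.float32)),np.median(P[:,2]))
W=np.load('/tmp/top.npz')['W']
Q=(W-[.5528,.0615,.007]);xj=.974*Q[...,0]-.225*Q[...,1];yj=.225*Q[...,0]+.974*Q[...,1]
m=(yj>35)&(yj<.15)|((yj>.03)&(yj<.15)&(xj>-.15)&(xj<.15)&(Q[...,2]>.05)); print('roll',np.nanmin(xj[m]),np.nanmax(xj[m]),np.nanmin(yj[m]),np.nanmax(yj[m]),np.nanmax(Q[...,2][m]))
E
```

```text
time_s: 1.43
eef_pos: [0.3883, -0.3375, 0.2519]
tcp_rot: [0.902, 0.431, 0.0, 0.0]
force: [-0.5, -0.4, 1.0]
grip_width: 0.321
gripper_force: 0.0
time_s: 2.27
eef_pos: [0.5017, -0.1279, 0.2521]
tcp_rot: [0.794, 0.608, 0.002, -0.0]
force: [0.0, 0.3, -0.6]
grip_width: 0.002
gripper_force: 0.0
[ 0.50171504 -0.12786369  0.25213792] [[ 0.261  0.965  0.002]
 [ 0.965 -0.261  0.003]
 [ 0.003  0.001 -1.   ]] [ 0.43908091  0.28934558 -0.36574809  1.8085135   0.1139055   1.06282019
 -0.23216202] 2.2667
7922 ((0.5884711146354675, -0.21546581387519836), (0.08528837561607361, 0.5224331021308899), 15.392145156860352) 0.0762018624943179
roll -0.14376450083745734 0.11810681596850872 0.030098317292503122 0.14681913656445444 0.16295409143625827
```

View pics/w0.png

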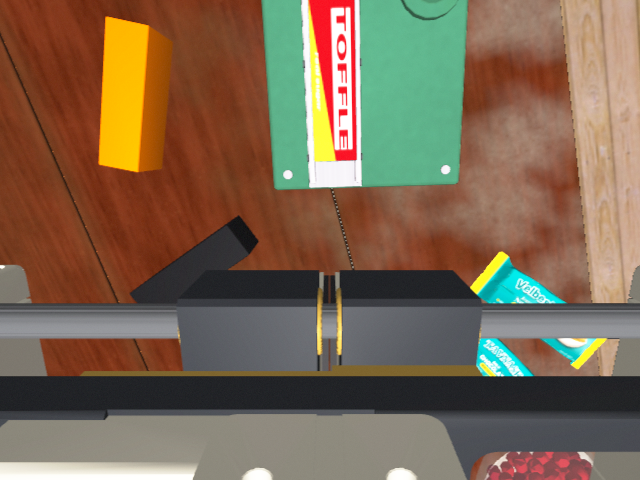

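The wrist view shows the sample's free end at about (334,160), the channel mouth below it and the closed fingers in line with it. I'll refine the carton and plate from this view.

Run:
```python
from h import *
z=np.load('/tmp/w.npz');p,W=z['p'],z['W'];h=cv2.cvtColor(p,cv2.COLOR_RGB2HSV)
c=np.zeros((480,640),bool);c[0:200,200:480]=1
t=c&(W[...,2]>.07)&(W[...,2]<.085);P=W[t];r=cv2.minAreaRect(P[:,:2].astype(np.float32));print(cv2.boxPoints(r),r,np.median(P[:,2]))
g=c&(abs(h[...,0]-75.)<15)&(h[...,1]>80)&(W[...,2]<.035);P=W[g];r=cv2.minAreaRect(P[:,:2].astype(np.float32));print(r,np.median(P[:,2]))
t=c&(W[...,2]<.045)&(W[...,2]>.034);print('rail',np.median(W[t][:,2]),t.sum())
yd=np.array([.225,.974]);
for y in (-.05,-.03,-.01):pass
```

```text
[[ 0.5043984  -0.07335103]
 [ 0.5384838  -0.08146165]
 [ 0.5654296   0.03177992]
 [ 0.53134423  0.03989054]] ((0.5349140167236328, -0.020785558968782425), (0.11640330404043198, 0.0350370816886425), 76.61538696289062) 0.07627551957721801
((0.5637754797935486, -0.03201976418495178), (0.16323250532150269, 0.1791258156299591), 76.60987854003906) 0.022298721292983936
rail 0.038170555325435035 1736
```

```bash
python3 -m crank '[{"travel":[0.02,0.007,-0.1],"turn":[0,0,0.23],"fingers":1},{"travel":[0.0225,0.008,-0.15],"turn":[0,0,0.2],"fingers":1},{"travel":[0,0,-0.15],"turn":[0,0,0],"fingers":1},{"travel":[0,0,-0.15],"turn":[0,0,0],"fingers":1},{"travel":[0,0,-0.15],"turn":[0,0,0],"fingers":1},{"travel":[0,0,-0.1],"turn":[0,0,0],"fingers":1},{"travel":[0,0,-0.06],"turn":[0,0,0],"fingers":1},{"travel":[0,0,0],"turn":[0,0,0],"fingers":1}]'
```

```text
time_s: 2.98
eef_pos: [0.5057, -0.1314, 0.0772]
tcp_rot: [0.787, 0.617, -0.002, -0.002]
force: [-0.1, 0.6, 0.8]
grip_width: 0.003
gripper_force: 0.0
```

```bash
python3 -m crank '[{"travel":[0.02,0.022,0],"turn":[0,0,0],"fingers":1},{"travel":[0.0057,0.0243,0],"turn":[0,0,0],"fingers":1},{"travel":[0.0057,0.0243,0],"turn":[0,0,0],"fingers":1},{"travel":[0.0057,0.0243,0],"turn":[0,0,0],"fingers":1},{"travel":[0.0057,0.0243,0],"turn":[0,0,0],"fingers":1},{"travel":[0.0057,0.0243,0],"turn":[0,0,0],"fingers":1},{"travel":[0,0,0],"turn":[0,0,0],"fingers":1}]'
python3 -m crank '[{"travel":[0.0045,0.0195,0],"turn":[0,0,0],"fingers":1},{"travel":[0.0045,0.0195,0],"turn":[0,0,0],"fingers":1},{"travel":[0.0045,0.0195,0],"turn":[0,0,0],"fingers":1},{"travel":[0.0045,0.0195,0],"turn":[0,0,0],"fingers":1},{"travel":[0.0045,0.0195,0],"turn":[0,0,0],"fingers":1},{"travel":[0.0045,0.0195,0],"turn":[0,0,0],"fingers":1}]'
```

```text
time_s: 3.57
eef_pos: [0.5181, -0.1002, 0.0801]
tcp_rot: [0.786, 0.618, 0.001, 0.0]
force: [-0.1, -0.7, 0.4]
grip_width: 0.003
gripper_force: 0.0
time_s: 4.07
eef_pos: [0.5231, -0.0781, 0.0797]
tcp_rot: [0.786, 0.618, -0.0, 0.0]
force: [-0.6, -1.2, 0.3]
grip_width: 0.006
gripper_force: 0.5
```

```bash
python3 -m crank '[{"travel":[0.0045,0.0195,0],"turn":[0,0,0],"fingers":1},{"travel":[0.0045,0.0195,0],"turn":[0,0,0],"fingers":1},{"travel":[0.0045,0.0195,0],"turn":[0,0,0],"fingers":1},{"travel":[0.0045,0.0195,0],"turn":[0,0,0],"fingers":1},{"travel":[0.0045,0.0195,0],"turn":[0,0,0],"fingers":1},{"travel":[0.0045,0.0195,0],"turn":[0,0,0],"fingers":1},{"travel":[0.0045,0.0195,0],"turn":[0,0,0],"fingers":1},{"travel":[0.0045,0.0195,0],"turn":[0,0,0],"fingers":1}]'
python3 -m crank '[{"travel":[0.0022,0.0097,0],"turn":[0,0,0],"fingers":1},{"travel":[0.0022,0.0097,0],"turn":[0,0,0],"fingers":1},{"travel":[0,0,0],"turn":[0,0,0],"fingers":1}]'
```

```text
time_s: 4.73
eef_pos: [0.5303, -0.0467, 0.0797]
tcp_rot: [0.786, 0.618, 0.0, -0.0]
force: [-1.2, -1.1, -0.7]
grip_width: 0.004
gripper_force: 0.3
time_s: 4.98
eef_pos: [0.5313, -0.0427, 0.0798]
tcp_rot: [0.786, 0.618, 0.0, -0.0]
force: [0.3, -0.1, 0.2]
grip_width: 0.004
gripper_force: 0.0
```

```bash
for i in 1; do python3 -m crank '[{"travel":[0.0011,0.0049,0],"turn":[0,0,0],"fingers":1},{"travel":[0.0011,0.0049,0],"turn":[0,0,0],"fingers":1}]'; done
```

```text
time_s: 5.15
eef_pos: [0.5315, -0.0416, 0.0798]
tcp_rot: [0.786, 0.618, -0.0, 0.0]
force: [-0.6, -0.7, 0.0]
grip_width: 0.004
gripper_force: 0.5
```

```bash
python3 -m crank '[{"travel":[0.0011,0.0049,0],"turn":[0,0,0],"fingers":1},{"travel":[0.0011,0.0049,0],"turn":[0,0,0],"fingers":1},{"travel":[0.0011,0.0049,0],"turn":[0,0,0],"fingers":1}]'; python3 -m crank '[{"travel":[0.0011,0.0049,0],"turn":[0,0,0],"fingers":1}]'
```

```text
time_s: 5.4
eef_pos: [0.5322, -0.0384, 0.0798]
tcp_rot: [0.786, 0.618, 0.0, 0.0]
force: [-0.5, -1.0, -0.1]
grip_width: 0.008
gripper_force: 0.5
time_s: 5.48
eef_pos: [0.5323, -0.038, 0.0798]
tcp_rot: [0.786, 0.618, -0.0, 0.0]
force: [-1.9, -6.2, 2.2]
grip_width: 0.001
gripper_force: 3.1
```

```bash
python3 -m crank '[{"travel":[0.0011,0.0049,0],"turn":[0,0,0],"fingers":1},{"travel":[0,0,0],"turn":[0,0,0],"fingers":1}]'
```

```text
time_s: 5.65
eef_pos: [0.5323, -0.038, 0.0798]
tcp_rot: [0.787, 0.617, -0.001, 0.001]
force: [-2.7, -5.9, 2.8]
grip_width: 0.004
gripper_force: 3.2
```

```bash
python3 -m crank '[{"travel":[0.0022,0.0097,0],"turn":[0,0,0],"fingers":1},{"travel":[0,0,0],"turn":[0,0,0],"fingers":1}]'
python3 - <<'E'
from h import *
for n in('side','top'):
    p,d,K,T=cam(n);W=cloud(d,K,T);np.savez('/tmp/'+n,p=p,W=W)
    b=(180,270,230,360) if n=='side' else (170,270,280,430)
    save(cv2.resize(p[b[0]:b[1],b[2]:b[3]],(0,0),fx=5,fy=5,interpolation=2),n+'2.png')
E
```

```text
time_s: 5.82
eef_pos: [0.5323, -0.0379, 0.0798]
tcp_rot: [0.787, 0.617, -0.002, 0.001]
force: [-2.9, -12.5, 5.5]
grip_width: 0.006
gripper_force: 6.1
```

View pics/side2.png

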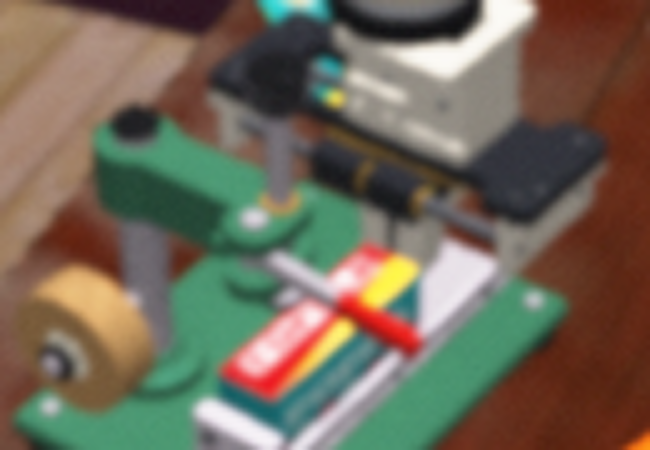

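```bash
python3 -m crank '[{"travel":[-0.02,-0.08,0],"turn":[0,0,0],"fingers":1},{"travel":[-0.026,-0.115,0.03],"turn":[0,0,0],"fingers":1},{"travel":[0,0,0.15],"turn":[0,0,0],"fingers":1},{"travel":[0,0,0.18],"turn":[0,0,0],"fingers":1},{"travel":[0,0,0.18],"turn":[0,0,0],"fingers":1},{"travel":[0,0,0.18],"turn":[0,0,0],"fingers":1},{"travel":[0,0,0.18],"turn":[0,0,0],"fingers":1},{"travel":[0,0,0.12],"turn":[0,0,0],"fingers":1},{"travel":[0,0,0],"turn":[0,0,0],"fingers":1}]'
```

```text
time_s: 6.67
eef_pos: [0.5264, -0.0728, 0.2893]
tcp_rot: [0.786, 0.618, 0.003, 0.003]
force: [0.1, 0.2, 0.1]
grip_width: 0.005
gripper_force: 0.0
```

Run:
```python
from h import *
n='top'
p,d,K,T=cam('wrist');W=cloud(d,K,T)
m=(W[...,2]>.225)&(W[...,2]<.26)&(np.hypot(W[...,0]-.552,W[...,1]-.06)<.03);P=W[m];print('knob',m.sum(),cv2.minAreaRect(P[:,:2].astype(np.float32)) if m.sum()>5 else 0,np.median(P[:,2]) if m.sum() else 0)
t=(W[...,2]>.068)&(W[...,2]<.085)&(abs(W[...,0]-.54)<.06)&(W[...,1]<.1)&(W[...,1]>-.1);P=W[t];print('carton',cv2.boxPoints(cv2.minAreaRect(P[:,:2].astype(np.float32))),np.median(P[:,2]))
```

```text
knob 1043 ((0.551939070224762, 0.05053894966840744), (0.010629639960825443, 0.02829776145517826), 76.51509094238281) 0.23783121678908845
carton [[ 0.5161767  -0.02252228]
 [ 0.55020666 -0.03084044]
 [ 0.57295275  0.06221475]
 [ 0.5389228   0.07053292]] 0.07624507631379052
```

```bash
python3 -m crank '[{"travel":[0.026,0.13,0],"turn":[0,0,0],"fingers":1},{"travel":[0.027,0.14,0],"turn":[0,0,0],"fingers":1},{"travel":[0.028,0.14,0],"turn":[0,0,0],"fingers":1},{"travel":[0.028,0.14,0],"turn":[0,0,0],"fingers":1},{"travel":[0.027,0.119,0],"turn":[0,0,0],"fingers":1},{"travel":[0,0,-0.05],"turn":[0,0,0],"fingers":1},{"travel":[0,0,0],"turn":[0,0,0],"fingers":1}]'
python3 -m crank '[{"travel":[0,0,-0.015],"turn":[0,0,0],"fingers":1},{"travel":[0,0,-0.015],"turn":[0,0,0],"fingers":1},{"travel":[0,0,0],"turn":[0,0,0],"fingers":1}]'
```

```text
time_s: 7.3
eef_pos: [0.5499, 0.062, 0.2711]
tcp_rot: [0.785, 0.619, -0.001, -0.001]
force: [-0.9, -0.9, -0.4]
grip_width: 0.007
gripper_force: 0.0
time_s: 7.55
eef_pos: [0.5508, 0.0591, 0.2671]
tcp_rot: [0.787, 0.617, -0.001, -0.0]
force: [-0.1, 0.9, 0.2]
grip_width: 0.002
gripper_force: 0.0
```

```bash
python3 -m crank '[{"travel":[0.012,0.008,-0.01],"turn":[0,0,0],"fingers":1},{"travel":[0,0,-0.01],"turn":[0,0,0],"fingers":1},{"travel":[0,0,-0.01],"turn":[0,0,0],"fingers":1},{"travel":[0,0,-0.01],"turn":[0,0,0],"fingers":1},{"travel":[0,0,-0.01],"turn":[0,0,0],"fingers":1}]'
python3 -m crank '[{"travel":[0,0,-0.01],"turn":[0,0,0],"fingers":1},{"travel":[0,0,-0.01],"turn":[0,0,0],"fingers":1},{"travel":[0,0,-0.01],"turn":[0,0,0],"fingers":1},{"travel":[0,0,-0.01],"turn":[0,0,0],"fingers":1},{"travel":[0,0,-0.01],"turn":[0,0,0],"fingers":1}]'
```

```text
time_s: 7.97
eef_pos: [0.5538, 0.0615, 0.2578]
tcp_rot: [0.787, 0.618, 0.0, 0.0]
force: [0.9, -2.2, 3.3]
grip_width: 0.006
gripper_force: 1.6
time_s: 8.38
eef_pos: [0.5536, 0.0621, 0.2476]
tcp_rot: [0.786, 0.618, 0.0, 0.0]
force: [1.6, -2.0, 3.3]
grip_width: 0.006
gripper_force: 1.6
```

```bash
python3 -m crank '[{"travel":[0,0,-0.01],"turn":[0,0,0],"fingers":1},{"travel":[0,0,-0.01],"turn":[0,0,0],"fingers":1},{"travel":[0,0,-0.01],"turn":[0,0,0],"fingers":1},{"travel":[0,0,-0.005],"turn":[0,0,0],"fingers":1},{"travel":[0,0,-0.005],"turn":[0,0,0],"fingers":1},{"travel":[0,0,-0.005],"turn":[0,0,0],"fingers":1},{"travel":[0,0,-0.005],"turn":[0,0,0],"fingers":1},{"travel":[0,0,-0.005],"turn":[0,0,0],"fingers":1}]'
python3 -m crank '[{"travel":[0,0,-0.0015],"turn":[0,0,0],"fingers":1},{"travel":[0,0,-0.0015],"turn":[0,0,0],"fingers":1}]'
```

```text
time_s: 9.05
eef_pos: [0.5535, 0.0621, 0.2367]
tcp_rot: [0.786, 0.618, 0.0, 0.0]
force: [1.3, -1.2, 3.3]
grip_width: 0.005
gripper_force: 1.6
time_s: 9.22
eef_pos: [0.5535, 0.0621, 0.2361]
tcp_rot: [0.786, 0.618, 0.0, -0.0]
force: [0.9, -0.8, 2.9]
grip_width: 0.002
gripper_force: 1.6
```

```bash
python3 -m crank '[{"travel":[0,0,-0.0025],"turn":[0,0,0],"fingers":1},{"travel":[0,0,-0.0025],"turn":[0,0,0],"fingers":1},{"travel":[0,0,-0.0025],"turn":[0,0,0],"fingers":1}]'
```

```text
time_s: 9.47
eef_pos: [0.5535, 0.0621, 0.2346]
tcp_rot: [0.786, 0.618, 0.0, -0.0]
force: [0.8, 0.1, 4.4]
grip_width: 0.001
gripper_force: 1.6
```

```bash
python3 -m crank '[{"travel":[0,0,-0.0025],"turn":[0,0,0],"fingers":1},{"travel":[0,0,-0.0025],"turn":[0,0,0],"fingers":1}]'
```

```text
time_s: 9.63
eef_pos: [0.5535, 0.0621, 0.2336]
tcp_rot: [0.786, 0.618, 0.0, -0.0]
force: [1.5, 0.3, 2.7]
grip_width: 0.007
gripper_force: 1.6
```

```bash
python3 -m crank '[{"travel":[0,0,-0.0015],"turn":[0,0,0],"fingers":1},{"travel":[0,0,-0.0015],"turn":[0,0,0],"fingers":1}]'
```

```text
time_s: 9.8
eef_pos: [0.5535, 0.0621, 0.233]
tcp_rot: [0.786, 0.618, 0.0, -0.0]
force: [2.1, -0.1, 3.2]
grip_width: 0.006
gripper_force: 1.6
```

```bash
python3 -m crank '[{"travel":[0,0,-0.0015],"turn":[0,0,0],"fingers":1},{"travel":[0,0,-0.0015],"turn":[0,0,0],"fingers":1}]'
```

```text
time_s: 9.97
eef_pos: [0.5535, 0.0621, 0.2325]
tcp_rot: [0.786, 0.618, 0.0, 0.0]
force: [0.5, -1.4, 7.2]
grip_width: 0.003
gripper_force: 3.8
```

```bash
python3 -m crank '[{"travel":[0,0,-0.0015],"turn":[0,0,0],"fingers":1}]'
```

```text
time_s: 10.05
eef_pos: [0.5535, 0.0621, 0.2325]
tcp_rot: [0.786, 0.618, 0.0, 0.0]
force: [-0.1, 0.3, 9.0]
grip_width: 0.006
gripper_force: 4.8
```

```bash
python3 -m crank '[{"travel":[0,0,-0.0015],"turn":[0,0,0],"fingers":1}]'
```

```text
time_s: 10.13
eef_pos: [0.5535, 0.0621, 0.2325]
tcp_rot: [0.786, 0.618, 0.0, 0.0]
force: [-0.9, -0.3, 11.1]
grip_width: 0.005
gripper_force: 6.0
```

```bash
python3 -m crank '[{"travel":[0,0,0.02],"turn":[0,0,0],"fingers":1},{"travel":[0,0,0.1],"turn":[0,0,0],"fingers":1},{"travel":[0,0,0.15],"turn":[0,0,0],"fingers":0.67},{"travel":[-0.0181,0.0115,0],"turn":[0,0,0.9],"fingers":0.67},{"travel":[-0.0181,0.0115,0],"turn":[0,0,0.96],"fingers":0.67},{"travel":[-0.0181,0.0115,0],"turn":[0,0,0.96],"fingers":0.67},{"travel":[-0.0181,0.0115,0],"turn":[0,0,0.96],"fingers":0.67},{"travel":[-0.0181,0.0115,0],"turn":[0,0,0.96],"fingers":0.67},{"travel":[-0.0181,0.0115,0],"turn":[0,0,0.96],"fingers":0.67},{"travel":[-0.0181,0.0115,0],"turn":[0,0,0.96],"fingers":0.67}]'
python3 -m crank '[{"travel":[-0.0181,0.0115,0],"turn":[0,0,0.96],"fingers":0.67},{"travel":[-0.0181,0.0115,0],"turn":[0,0,0.96],"fingers":0.67},{"travel":[-0.0181,0.0115,0],"turn":[0,0,0.96],"fingers":0.67},{"travel":[-0.0181,0.0115,0],"turn":[0,0,0.96],"fingers":0.67},{"travel":[-0.0181,0.0115,0],"turn":[0,0,0.96],"fingers":0.67},{"travel":[-0.0181,0.0115,0],"turn":[0,0,0.96],"fingers":0.67},{"travel":[-0.0181,0.0115,0],"turn":[0,0,0.96],"fingers":0.67},{"travel":[-0.0181,0.0115,0],"turn":[0,0,0.96],"fingers":0.67},{"travel":[-0.0181,0.0115,0],"turn":[0,0,0.96],"fingers":0.67},{"travel":[0,0,0],"turn":[0,0,0],"fingers":0.67}]'
python3 - <<'E'
from h import *
s=get_state();M=R.from_quat(s['tcp_rot']).as_matrix();print(s['eef_pos'],np.degrees(np.arctan2(M[1,1],M[0,1])),s['q'],s['time_s'])
for n in('wrist','top','side'):
    p,d,K,T=cam(n);W=cloud(d,K,T);h=cv2.cvtColor(p,cv2.COLOR_RGB2HSV)
    if n=='wrist':save(p,'w3.png')
    l=(abs(W[...,0]-.49)<.06)&(abs(W[...,1]-.1)<.05)&((h[...,0]<8)|(h[...,0]>172))&(h[...,1]>120)&(W[...,2]>.13)&(W[...,2]<.175);P=W[l]
    if len(P)>5:print(n,len(P),cv2.minAreaRect(P[:,:2].astype(np.float32)),np.median(P[:,2]))
    k=(np.hypot(W[...,0]-.5535,W[...,1]-.061)<.02)&(W[...,2]>.18);P=W[k]
    if len(P)>5:print('knob',len(P),np.median(P[:,2]),P[:,2].max())
E
```

```text
time_s: 10.97
eef_pos: [0.5271, 0.0781, 0.2853]
tcp_rot: [0.594, 0.804, -0.001, -0.001]
force: [-0.9, 0.6, 0.5]
grip_width: 0.328
gripper_force: 0.0
time_s: 11.8
eef_pos: [0.4942, 0.0991, 0.2854]
tcp_rot: [0.286, 0.958, -0.0, -0.001]
force: [0.5, 0.1, -0.3]
grip_width: 0.329
gripper_force: 0.0
[0.4941998  0.09906649 0.28536362] 56.70951037340598 [ 0.252322    0.29064373 -0.69632522  1.76800292  0.20151602  1.1576421
  0.48454422] 11.8
wrist 845 ((0.503557562828064, 0.08775603771209717), (0.030566677451133728, 0.08567149937152863), 72.40462493896484) 0.15507070775721615
knob 1371 0.20574426485378886 0.20860444717059917
top 54 ((0.4765094518661499, 0.10784575343132019), (0.009936363436281681, 0.023111971095204353), 71.24317169189453) 0.1562428725587095
knob 38 0.6710121404333368 0.6784056971663085
side 88 ((0.48918744921684265, 0.10532835125923157), (0.009637472219765186, 0.04692279174923897), 72.06355285644531) 0.1556378845908173
knob 163 0.20548321181890816 0.21057632724879283
```

View pics/w3.png

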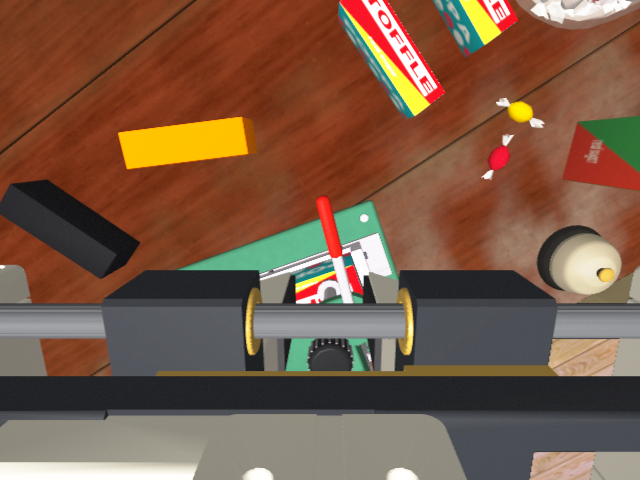

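```bash
python3 -m crank '[{"travel":[-0.016,0.011,0],"turn":[0,0,0.8],"fingers":0.67},{"travel":[-0.016,0.011,0],"turn":[0,0,0.8],"fingers":0.67},{"travel":[-0.016,0.011,0],"turn":[0,0,0.8],"fingers":0.67},{"travel":[0,0,0],"turn":[0,0,0.5],"fingers":0.67},{"travel":[0,0,0],"turn":[0,0,0],"fingers":0.67}]'
python3 - <<'E'
from h import *
s=get_state();M=R.from_quat(s['tcp_rot']).as_matrix();print(s['eef_pos'],np.degrees(np.arctan2(M[1,1],M[0,1])))
E
```

```text
time_s: 12.37
eef_pos: [0.4859, 0.1053, 0.2857]
tcp_rot: [0.176, 0.984, -0.0, -0.0]
force: [0.6, 0.8, 0.8]
grip_width: 0.333
gripper_force: 0.0
[0.48589945 0.10525286 0.28573071] 69.73435231677999
```

```bash
python3 -m crank '[{"travel":[0,0,-0.1],"turn":[0,0,0],"fingers":0.67},{"travel":[0,0,-0.15],"turn":[0,0,0],"fingers":0.67},{"travel":[0,0,-0.15],"turn":[0,0,0],"fingers":0.67},{"travel":[0,0,-0.1],"turn":[0,0,0],"fingers":0.67},{"travel":[0,0,-0.06],"turn":[0,0,0],"fingers":0.67},{"travel":[0,0,-0.028],"turn":[0,0,0],"fingers":0.67},{"travel":[0,0,0],"turn":[0,0,0],"fingers":0.67}]'
python3 - <<'E'
import numpy as np
yj=np.array([.2284,.9736]);xj=np.array([.9736,-.2284]);pv=np.array([.5579,.0789])
for a in np.arange(.12,1.75,.08):
    # lever dir
    print(round(a,2),(pv+.078*(-np.cos(a)*xj+np.sin(a)*yj)).round(4),'tooly',round(76.8-np.degrees(a),1), 'next d/0.2',((.078*(np.sin(a+.04)*xj+np.cos(a+.04)*yj))*.08/.2).round(4))
E
```

```text
time_s: 12.95
eef_pos: [0.4855, 0.105, 0.1671]
tcp_rot: [0.177, 0.984, -0.0, -0.001]
force: [1.0, 0.4, 0.1]
grip_width: 0.331
gripper_force: 0.0
0.12 [0.4846 0.1057] tooly 69.9 next d/0.2 [0.0119 0.0289]
0.2 [0.487  0.1114] tooly 65.3 next d/0.2 [0.0141 0.0278]
0.28 [0.4898 0.117 ] tooly 60.8 next d/0.2 [0.0163 0.0266]
0.36 [0.4931 0.1223] tooly 56.2 next d/0.2 [0.0184 0.0252]
0.44 [0.4968 0.1274] tooly 51.6 next d/0.2 [0.0203 0.0237]
0.52 [0.5008 0.1321] tooly 47.0 next d/0.2 [0.0222 0.022 ]
0.6 [0.5053 0.1365] tooly 42.4 next d/0.2 [0.0239 0.0201]
0.68 [0.5101 0.1405] tooly 37.8 next d/0.2 [0.0254 0.0181]
0.76 [0.5151 0.1441] tooly 33.3 next d/0.2 [0.0268 0.0161]
0.84 [0.5205 0.1473] tooly 28.7 next d/0.2 [0.028  0.0139]
0.92 [0.5261 0.1501] tooly 24.1 next d/0.2 [0.029  0.0116]
1.0 [0.5319 0.1524] tooly 19.5 next d/0.2 [0.0298 0.0092]
1.08 [0.5378 0.1543] tooly 14.9 next d/0.2 [0.0304 0.0068]
1.16 [0.5439 0.1556] tooly 10.3 next d/0.2 [0.0309 0.0044]
1.24 [0.5501 0.1565] tooly 5.8 next d/0.2 [0.0311 0.0019]
1.32 [0.5563 0.1569] tooly 1.2 next d/0.2 [ 0.0312 -0.0006]
1.4 [0.5625 0.1568] tooly -3.4 next d/0.2 [ 0.031  -0.0031]
1.48 [0.5688 0.1561] tooly -8.0 next d/0.2 [ 0.0307 -0.0056]
1.56 [0.5749 0.155 ] tooly -12.6 next d/0.2 [ 0.0302 -0.008 ]
1.64 [0.5809 0.1534] tooly -17.2 next d/0.2 [ 0.0294 -0.0104]
1.72 [0.5868 0.1513] tooly -21.7 next d/0.2 [ 0.0285 -0.0127]
```

```bash
python3 -m crank '[{"travel":[0.006,0.0145,0],"turn":[0,0,-0.5],"fingers":0.67},{"travel":[0.006,0.0145,0],"turn":[0,0,-0.5],"fingers":0.67},{"travel":[0.007,0.0139,0],"turn":[0,0,-0.5],"fingers":0.67},{"travel":[0.007,0.0139,0],"turn":[0,0,-0.5],"fingers":0.67},{"travel":[0.0081,0.0133,0],"turn":[0,0,-0.5],"fingers":0.67},{"travel":[0.0081,0.0133,0],"turn":[0,0,-0.5],"fingers":0.67},{"travel":[0.0092,0.0126,0],"turn":[0,0,-0.5],"fingers":0.67},{"travel":[0.0092,0.0126,0],"turn":[0,0,-0.5],"fingers":0.67}]'
python3 -m crank '[{"travel":[0.0101,0.0118,0],"turn":[0,0,-0.5],"fingers":0.67},{"travel":[0.0101,0.0118,0],"turn":[0,0,-0.5],"fingers":0.67},{"travel":[0.011,0.011,0],"turn":[0,0,-0.5],"fingers":0.67},{"travel":[0.011,0.011,0],"turn":[0,0,-0.5],"fingers":0.67},{"travel":[0.012,0.01,0],"turn":[0,0,-0.5],"fingers":0.67},{"travel":[0.012,0.01,0],"turn":[0,0,-0.5],"fingers":0.67}]'
```

```text
time_s: 13.62
eef_pos: [0.4987, 0.1268, 0.1693]
tcp_rot: [0.332, 0.943, 0.0, 0.001]
force: [0.2, -2.4, -1.4]
grip_width: 0.333
gripper_force: 0.7
time_s: 14.12
eef_pos: [0.512, 0.1399, 0.1694]
tcp_rot: [0.443, 0.897, 0.0, 0.001]
force: [-1.0, -1.6, -0.3]
grip_width: 0.334
gripper_force: 0.7
```

```bash
python3 -m crank '[{"travel":[0.0127,0.0091,0],"turn":[0,0,-0.5],"fingers":0.67},{"travel":[0.0127,0.0091,0],"turn":[0,0,-0.5],"fingers":0.67},{"travel":[0.0134,0.008,0],"turn":[0,0,-0.5],"fingers":0.67},{"travel":[0.0134,0.008,0],"turn":[0,0,-0.5],"fingers":0.67},{"travel":[0.014,0.007,0],"turn":[0,0,-0.5],"fingers":0.67},{"travel":[0.014,0.007,0],"turn":[0,0,-0.5],"fingers":0.67}]'
python3 -m crank '[{"travel":[0.0145,0.0058,0],"turn":[0,0,-0.5],"fingers":0.67},{"travel":[0.0145,0.0058,0],"turn":[0,0,-0.5],"fingers":0.67},{"travel":[0.0149,0.0046,0],"turn":[0,0,-0.5],"fingers":0.67},{"travel":[0.0149,0.0046,0],"turn":[0,0,-0.5],"fingers":0.67},{"travel":[0.0152,0.0034,0],"turn":[0,0,-0.5],"fingers":0.67},{"travel":[0.0152,0.0034,0],"turn":[0,0,-0.5],"fingers":0.67}]'
```

```text
time_s: 14.62
eef_pos: [0.5279, 0.1494, 0.1694]
tcp_rot: [0.547, 0.837, 0.0, 0.001]
force: [-1.8, -3.3, 1.4]
grip_width: 0.333
gripper_force: 1.1
time_s: 15.12
eef_pos: [0.5454, 0.1546, 0.1693]
tcp_rot: [0.643, 0.766, -0.0, 0.0]
force: [-2.9, -3.2, 1.7]
grip_width: 0.329
gripper_force: 1.6
```

```bash
python3 -m crank '[{"travel":[0.0155,0.0022,0],"turn":[0,0,-0.5],"fingers":0.67},{"travel":[0.0155,0.0022,0],"turn":[0,0,-0.5],"fingers":0.67},{"travel":[0.0156,0.001,0],"turn":[0,0,-0.5],"fingers":0.67},{"travel":[0.0156,0.001,0],"turn":[0,0,-0.5],"fingers":0.67},{"travel":[0.0156,-0.0003,0],"turn":[0,0,-0.5],"fingers":0.67},{"travel":[0.0156,-0.0003,0],"turn":[0,0,-0.5],"fingers":0.67}]'
python3 -m crank '[{"travel":[0.0155,-0.0016,0],"turn":[0,0,-0.5],"fingers":0.67},{"travel":[0.0155,-0.0016,0],"turn":[0,0,-0.5],"fingers":0.67},{"travel":[0.0153,-0.0028,0],"turn":[0,0,-0.5],"fingers":0.67},{"travel":[0.0153,-0.0028,0],"turn":[0,0,-0.5],"fingers":0.67}]'
```

```text
time_s: 15.62
eef_pos: [0.5637, 0.1558, 0.1691]
tcp_rot: [0.73, 0.683, -0.001, 0.0]
force: [-3.3, -2.2, -0.4]
grip_width: 0.331
gripper_force: 1.7
time_s: 15.95
eef_pos: [0.5758, 0.1542, 0.1691]
tcp_rot: [0.782, 0.623, -0.001, -0.0]
force: [-2.7, -2.5, 1.2]
grip_width: 0.33
gripper_force: 1.6
```

```bash
python3 -m crank '[{"travel":[0.0097,-0.0023,0],"turn":[0,0,0],"fingers":0.67},{"travel":[0.0097,-0.0023,0],"turn":[0,0,0],"fingers":0.67},{"travel":[0.0097,-0.0023,0],"turn":[0,0,0],"fingers":0.67}]'
python3 -m crank '[{"travel":[0.0097,-0.0023,0],"turn":[0,0,0],"fingers":0.67}]'
```

```text
time_s: 16.2
eef_pos: [0.5821, 0.1537, 0.1689]
tcp_rot: [0.781, 0.625, 0.0, -0.0]
force: [-3.5, -0.1, 2.0]
grip_width: 0.333
gripper_force: 1.9
time_s: 16.28
eef_pos: [0.5841, 0.1534, 0.1688]
tcp_rot: [0.781, 0.624, 0.0, -0.0]
force: [-2.5, 0.5, 1.6]
grip_width: 0.327
gripper_force: 1.6
```

```bash
python3 -m crank '[{"travel":[0.0097,-0.0023,0],"turn":[0,0,0],"fingers":0.67},{"travel":[0,0,0],"turn":[0,0,0],"fingers":0.67}]'
```

```text
time_s: 16.45
eef_pos: [0.586, 0.1531, 0.1685]
tcp_rot: [0.781, 0.624, 0.0, -0.0]
force: [-3.6, 1.0, 2.8]
grip_width: 0.329
gripper_force: 2.0
```

```bash
python3 -m crank '[{"travel":[0.0097,-0.0023,0],"turn":[0,0,0],"fingers":0.67},{"travel":[0.0097,-0.0023,0],"turn":[0,0,0],"fingers":0.67}]'
```

```text
time_s: 16.62
eef_pos: [0.5865, 0.153, 0.1682]
tcp_rot: [0.781, 0.625, -0.002, -0.002]
force: [-22.1, 3.1, 14.7]
grip_width: 0.329
gripper_force: 11.0
```

```bash
python3 -m crank '[{"travel":[0.0097,-0.0023,0],"turn":[0,0,0],"fingers":0.67},{"travel":[0.0097,-0.0023,0],"turn":[0,0,0],"fingers":0.67}]'; python3 -c "
from h import *
z=cam('wrist')[0];save(z,'w4.png')"
```

```text
time_s: 16.78
eef_pos: [0.5869, 0.153, 0.1679]
tcp_rot: [0.78, 0.625, -0.005, -0.004]
force: [-35.4, 3.2, 24.9]
grip_width: 0.329
gripper_force: 17.5
```

View pics/w4.png

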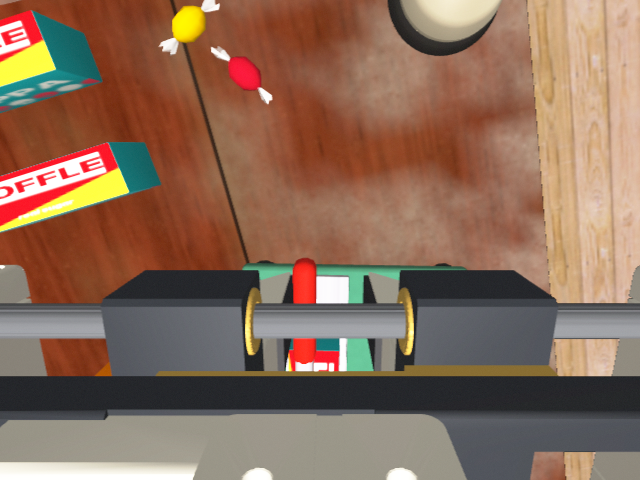

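The lever lies along the channel at (304,310), against its stop (force rises sharply with no movement). Now I back off, lift and check.

```bash
python3 -m crank '[{"travel":[-0.03,0.007,0],"turn":[0,0,0],"fingers":0.67},{"travel":[-0.03,0.007,0],"turn":[0,0,0],"fingers":0.67},{"travel":[0,0,0],"turn":[0,0,0],"fingers":0.67}]'
python3 -m crank '[{"travel":[0,0,0.05],"turn":[0,0,0],"fingers":0.67},{"travel":[0,0,0.15],"turn":[0,0,0],"fingers":0.67},{"travel":[0,0,0.18],"turn":[0,0,0],"fingers":0.67},{"travel":[0,0,0.18],"turn":[0,0,0],"fingers":0.67},{"travel":[-0.1,0,0.1],"turn":[0,0,0],"fingers":0.67},{"travel":[-0.15,0,0],"turn":[0,0,0],"fingers":0.67},{"travel":[-0.18,0,0],"turn":[0,0,0],"fingers":0.67},{"travel":[-0.15,0,0],"turn":[0,0,0],"fingers":0.67},{"travel":[-0.1,0,0],"turn":[0,0,0],"fingers":0.67},{"travel":[0,0,0],"turn":[0,0,0],"fingers":0.67}]'
python3 - <<'E'
from h import *
yj=np.array([.2284,.9736]);xj=np.array([.9736,-.2284]);rod=np.array([.5537,.0609])
for n in('top','side'):
    p,d,K,T=cam(n);W=cloud(d,K,T);h=cv2.cvtColor(p,cv2.COLOR_RGB2HSV)
    b=(190,280,230,360) if n=='side' else (170,260,280,410)
    if n=='side':save(cv2.resize(p[b[0]:b[1],b[2]:b[3]],(0,0),fx=5,fy=5,interpolation=2),n+'5.png')
    Q=W[...,:2]-rod;X=Q@xj;Y=Q@yj
    l=(abs(X)<.03)&(Y>.05)&(Y<.14)&((h[...,0]<8)|(h[...,0]>172))&(h[...,1]>120)&(W[...,2]>.13)&(W[...,2]<.175);P=W[l]
    if len(P)>5:
        v=np.array([X[l].mean(),Y[l].mean()-.0185]);print(n,'lever',len(P),np.arctan2(v[1],-v[0]),cv2.minAreaRect(np.c_[X[l],Y[l]].astype(np.float32)))
    k=(np.hypot(X,Y)<.014)&(W[...,2]>.18)&(W[...,2]<.25);print('knob',np.median(W[k][:,2]))
    t=(abs(X)<.03)&(Y<.02)&(Y>-.12)&(W[...,2]>.066)&(W[...,2]<.085);print('carton y',np.percentile(Y[t],1),np.median(W[t][:,2]))
E
```

```text
time_s: 17.08
eef_pos: [0.5816, 0.1538, 0.1685]
tcp_rot: [0.781, 0.624, 0.001, 0.0]
force: [-0.8, -0.2, -0.1]
grip_width: 0.332
gripper_force: 0.0
time_s: 17.92
eef_pos: [0.4429, 0.1537, 0.3017]
tcp_rot: [0.781, 0.625, 0.0, 0.001]
force: [-0.0, 0.7, -0.7]
grip_width: 0.328
gripper_force: 0.0
knob 0.2078362933593445
carton y -0.08835822945088215 0.07792949373459279
side lever 101 1.5558771007419918 ((0.0006505460478365421, 0.09360378980636597), (0.009549474343657494, 0.04662073403596878), 0.8474758863449097)
knob 0.20616774400760918
carton y -0.0882483563065686 0.07792736917004378
```

View pics/side5.png

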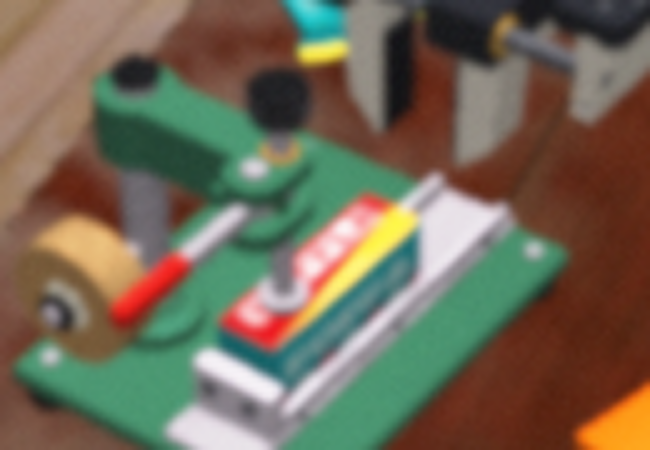

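The carton is home against the block, the foot rests on it at about (287,293), the lever is closed at about (150,290), and the gripper is clear.

```bash
python3 -c "
from h import *
print(workorder.job_done())"
```

```text
the job is handed in; nothing more can be done
None
```

The job is handed in at about 18 s: the carton is home against the end stop, the foot rests on it (pressed with about 8 N, limit 18 N), the lever is fully closed on its stop, and I did not go near the two waiting cartons; the hand-in returned no verdict.

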